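Put the go gauge and the setting plate away in the gauge tray

ROBOT

A 7-joint arm with a two-finger parallel gripper is mounted at the origin on the work surface. World frame = base frame: x ahead of the robot, y to its left, z up, the work surface at z = 0. Lengths are in m, angles in rad, forces in N, time in s.
With the tool pointing down it reaches from about 0.35 to 0.9 m from the base axis. Payload 19.9 kg.
Tool frame: the origin (TCP) lies between the finger pads; the fingertips stand 19 mm ahead of it and the grasp point (between the pads) is the TCP; z points along the fingers, y is the line along which they close (so a half turn about z gives the same grasp; the last joint's range is limited). The gripper opens to 94 mm and grips with 3 to 60 N. Pads are 16 mm wide; open, the fingers measure 119 mm over their backs; the gripper's body (75 mm by 177 mm) begins 78 mm behind the grasp point.
Start: joints at [-1.264, 0.417, -0.01, 1.614, 0.005, 1.111, -0.053], TCP at [0.213, 0.588, 0.224] pointing down, gripper open.
Joint ranges: [-2.81, 2.81], [-0.39, 2.02], [-1.27, 1.25], [0.06, 2.57], [-1.19, 4.33], [0.19, 2], [-2.82, 2.82]. Speed limits (rad/s): [1.89, 1.89, 2.39, 2.39, 3.01, 3.01, 3.01].

INTERFACE

Orientations are given as a 3x3 rotation matrix whose columns are the frame's x, y, z axes.
In Python, from rig import robot gives the robot as it stands. Calls block until the motion is done:
- robot.move_ptp(position, orientation): joint-space move of the TCP to a pose.
- robot.move_linear(position, velocity=0.15, frame=None, threshold=None): straight line of the TCP; frame=None keeps the orientation; velocity is the mean speed in m/s. With threshold (N) it stops when the force on the tool has changed by that much, and returns True; else False.
- robot.goto_joints(angles): joint-space move.
- robot.gripper_to(opening): finger opening in m; the grip force is fixed at half the most; returns when the fingers have stopped.
- robot.pause(seconds).
- robot.ik(position, orientation): joint angles nearest the present ones, or None.
- robot.get_state(): the state.
- robot.grab_frame(name): name is "side" or "top" or "wrist"; returns the picture (480x640x3 uint8, red, green, blue); there is no depth.
- robot.camera_info(name): a dict with "fx", "fy", "cx", "cy" (pixels), "rvec" (rotation vector, rad) and "tvec" (3), from world to camera coordinates, as OpenCV has them. Camera axes: x right, y down, z forward; pixel columns grow to the right and rows downward; lengths in m; the calibration is good to about 2 mm. A picture is of the moment at which its call begins: read the wrist's pose just before it. camera_info takes no time and is no camera call; for the wrist camera it gives the pose at the moment of the call.
A pose or a line that the arm cannot do raises robot.PlanningError and nothing moves.
- robot.sign_off(): hands the job in; it is judged then, once.
The state is a dict: "time": time; "qpos": joint angles; "joint_vel": joint speeds; "effort": joint torques, N m; "ee_pos": TCP position; "tool_rot": TCP orientation; "force": force on the tool from outside, world axes, zero at the start; "moment": the same for the moment, N m; "opening": finger opening in m; "grasp_force": force on a finger pad.
Only numpy, scipy, OpenCV 4.12 (cv2) and the standard library are available. Lean on these libraries where they do the work, as an engineer would, in place of code of your own. Each camera call takes 0.05 s, during which the arm holds its last target. There are 200 camera calls.

TASK

Put the measuring tools away in the grey gauge tray: lay the flat gauge with the green grip in the long compartment and the brass setting plate in the short, wide compartment, each flat on the white floor and lengthwise within its compartment. Lay them down rather than dropping them, and leave the red-gripped gauge where it lies on the bench.

Things in the scene. Friction and masses are not known exactly. Their poses are not given: they have to be found in the camera images.
- go_center (a point): Centre (half-way up) of the loose go gauge lying flat on the oak bench: a flat steel bar with a green grip, 110 mm long (x) and 14 mm thick (z); the green middle part is 56 mm long and 24 mm wide (y), the steel ends 20 mm wide and 12 mm thick. About 0.22 kg. Its x axis runs along its length, z up; both ends and both faces are alike.
- plate_center (a point): Centre (half-way up) of the loose brass setting plate lying flat on the bench: 70 mm long (x), 36 mm wide (y), 14 mm thick (z), with two dark holes. About 0.28 kg. Its x axis runs along its length, z up; both ends are alike.
- tray: Fixed grey tray, 180 (x) x 320 mm (y), origin under its centre, z up. White compartment floors 4 mm, black ribs and grey rim 12 mm above the bench. Long compartment: centre x 0, y -75 mm, 130 mm long along tray y, 44 wide. Short, wide one: centre x 0, y +75 mm, 90 mm long along tray x, 56 wide. Finger gaps in the middle of their long sides, 70 and 54 mm. A part laid there has its centre 11 mm up.
- nogo_center (a point): Centre (half-way up) of the no-go gauge, the same shape and size as the go gauge (110 x 24 x 14 mm, x along its length) but with a red grip; it lies loose on the bench and stays there.
There are look-alikes about, which are no part of the job. Of the things that look like the part that bears plate_center, the smallest one is meant.

How it is judged:
At the end, for the whole second after the job is handed in: Green gauge flat in the long compartment, within 14 mm of its centre along each tray axis and 12 degrees; brass plate flat in the short wide one, within 14 mm and 20 degrees; both at rest; red gauge within 25 mm of its start, neither part let go above 45 mm (x of go_center in the frame of tray between -0.014 and 0.014 m and y of go_center in the frame of tray between -0.089 and -0.061 m and z of go_center in the frame of tray between 0.007 and 0.0145 m and angle between the x axis of go_center and the y axis of tray, either way round below 0.22 rad and angle between the z axis of each of go_center, plate_center and the z axis of tray, either way round below 0.08 rad and x of plate_center in the frame of tray between -0.014 and 0.014 m and y of plate_center in the frame of tray between 0.061 and 0.089 m and z of plate_center in the frame of tray between 0.007 and 0.0145 m and angle between the x axis of plate_center and the x axis of tray, either way round below 0.35 rad and linear speed of each of go, plate below 0.02 m/s and distance of nogo_center from where it was at the start of the episode below 0.025 m); the robot touches nothing.
It fails at once if the red-gripped gauge is moved by more than 25 mm (distance of nogo_center from where it was at the start of the episode above 0.025 m).
It fails at once if the green-gripped gauge is dropped (out of the fingers with its centre more than 45 mm above the bench) (height (world z) of go_center above 0.045 m and contact force between go and the fingers below 0.01 N).
It fails at once if the brass plate is dropped (out of the fingers with its centre more than 45 mm above the bench) (height (world z) of plate_center above 0.045 m and contact force between plate and the fingers below 0.01 N).
It also fails if it takes over 51 s, if anything falls off the work surface, if the arm or the gripper's body presses on something with over 40 N, if the wrist force passes 120 N, or if a joint passes its speed limit or range.

## Working session

There is one attempt and no reset: what is moved stays moved. The work goes in short steps, each a Python script; the robot and the scene stay as the last script left them, time stands still between calls to the robot, and variables do not carry over. Pictures are saved under pics/ and viewed, at most 10 in all, crops included, and the job is handed in when it is done.

```bash
mkdir -p pics; python3 - <<'E'
from rig import robot
import cv2,numpy as np
for n in("top","side"):
    cv2.imwrite(f"pics/{n}0.png",robot.grab_frame(n)[:,:,::-1])
    c=robot.camera_info(n);R=cv2.Rodrigues(np.array(c["rvec"]))[0];print(n,c["fx"],(-R.T@c["tvec"]).round(3),R.round(2).tolist())
E
```

```text
top 574.6524331242272 [0.411 0.047 1.125] [[0.01, -1.0, 0.03], [-0.98, -0.02, -0.19], [0.19, -0.03, -0.98]]
side 558.1132924164004 [0.503 0.904 0.782] [[-0.99, -0.1, -0.02], [-0.05, 0.63, -0.77], [0.09, -0.77, -0.63]]
```

View pics/top0.png

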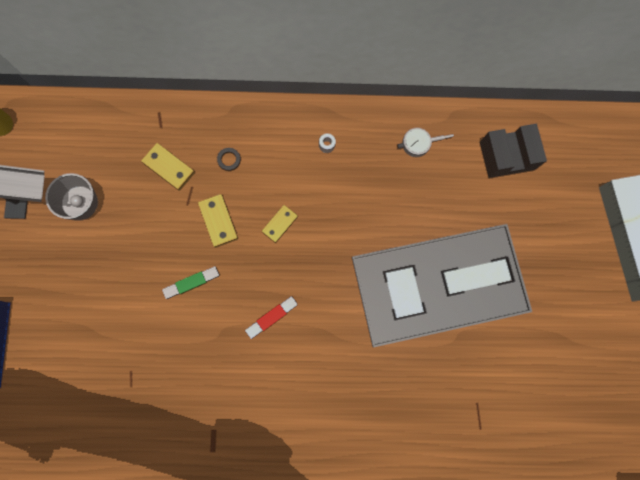

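View pics/side0.png

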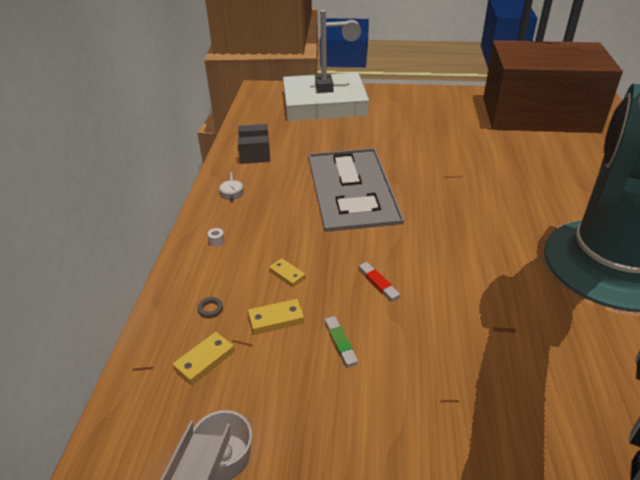

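The top view shows the green gauge at (190,283), the red at (271,317), and the smallest brass plate at (280,223). The tray is around (440,286), with the short compartment at (404,292) and the long one at (478,276). The side view agrees.

```bash
cat > h.py <<'E'
from rig import robot
import cv2,numpy as np
def project_plane(c,uv,z):
    R=cv2.Rodrigues(np.array(c["rvec"]))[0];t=np.array(c["tvec"]);o=-R.T@t
    uv=np.asarray(uv,float).reshape(-1,2)
    d=np.c_[(uv[:,0]-c["cx"])/c["fx"],(uv[:,1]-c["cy"])/c["fy"],np.ones(len(uv))]@R
    return (o+d*((z-o[2])/d[:,2])[:,None])[:,:2]
def pix(c,p):
    K=np.array([[c["fx"],0,c["cx"]],[0,c["fy"],c["cy"]],[0,0,1]])
    return cv2.projectPoints(np.array([p],float),np.array(c["rvec"]),np.array(c["tvec"]),K,None)[0].ravel()
RANGES={"green":((45,90,40),(80,255,255)),"red":((0,190,90),(5,255,255)),"brass":((22,110,70),(35,255,255)),
        "white":((0,0,150),(180,60,255)),"grey":((0,0,60),(180,45,145))}
def rects(img,c,name,z,minpix=60):
    "list of (centre, long side, short side, angle of the long axis, pixel centre)"
    m=cv2.inRange(cv2.cvtColor(img,cv2.COLOR_RGB2HSV),*RANGES[name])
    out=[]
    for k in cv2.findContours(m,cv2.RETR_EXTERNAL,cv2.CHAIN_APPROX_NONE)[0]:
        if cv2.contourArea(k)<minpix: continue
        P=project_plane(c,k,z)
        b=cv2.boxPoints(cv2.minAreaRect((P*1000).astype(np.float32)))/1000
        e1,e2=b[1]-b[0],b[2]-b[1]
        if np.linalg.norm(e1)<np.linalg.norm(e2): e1,e2=e2,e1
        out.append((b.mean(0).round(4),round(float(np.linalg.norm(e1)),4),round(float(np.linalg.norm(e2)),4),
          round(float(np.degrees(np.arctan2(e1[1],e1[0]))%180),1),k.reshape(-1,2).mean(0).round()))
    return out
E
python3 - <<'E'
from h import *
for n in("top","side"):
    img=cv2.cvtColor(cv2.imread(f"pics/{n}0.png"),cv2.COLOR_BGR2RGB);c=robot.camera_info(n)
    for k,z in(("green",.014),("red",.014),("brass",.014),("white",.004),("grey",.012)):
        for r in rects(img,c,k,z):
            if .2<r[0][0]<.8 and abs(r[0][1])<.5 and r[1]<.4: print(n,k,*r)
print(robot.get_state()["tool_rot"])
E
```

```text
top green [0.5399 0.2554] 0.0539 0.0235 115.3 [190. 282.]
top red [0.4798 0.1001] 0.0479 0.0119 127.4 [269. 315.]
top brass [0.6601 0.0866] 0.0691 0.0351 141.7 [279. 223.]
top brass [0.6647 0.2093] 0.0945 0.0486 21.7 [217. 220.]
top brass [0.7748 0.3148] 0.0935 0.0476 53.1 [167. 165.]
top white [0.4509 0.1318] 0.027 0.0204 127.8 [253. 330.]
top white [0.5015 0.0652] 0.0271 0.0202 127.8 [289. 304.]
top white [0.524  0.2954] 0.0269 0.0199 116.0 [170. 291.]
top white [ 0.5287 -0.1604] 0.0893 0.0584 13.1 [404. 292.]
top white [0.5592 0.2198] 0.0276 0.0193 114.7 [210. 273.]
top white [ 0.563  -0.3077] 0.1276 0.0458 103.2 [477. 276.]
top grey [ 0.5456 -0.233 ] 0.3192 0.1783 103.1 [440. 285.]
top grey [0.7923 0.1934] 0.0432 0.0419 45.6 [228. 159.]
side green [0.5452 0.2602] 0.0567 0.0228 114.9 [340. 340.]
side red [0.4803 0.1059] 0.0589 0.0261 126.4 [378. 280.]
side brass [0.7796 0.3126] 0.0931 0.0471 53.0 [203. 354.]
side brass [0.6697 0.2076] 0.0938 0.0473 21.9 [276. 313.]
side brass [0.6651 0.0901] 0.069 0.032 141.6 [285. 269.]
side white [0.7376 0.4824] 0.1004 0.0461 81.7 [200. 458.]
side white [0.7068 0.4502] 0.0945 0.0706 137.9 [230. 432.]
side white [0.5276 0.2888] 0.0263 0.0196 114.9 [349. 356.]
side white [0.5636 0.2123] 0.0255 0.0191 115.7 [332. 322.]
side white [0.4546 0.1244] 0.0269 0.0197 127.1 [392. 292.]
side white [0.5061 0.0569] 0.0258 0.0191 127.1 [366. 267.]
side white [ 0.5337 -0.1588] 0.0873 0.06 12.9 [357. 204.]
side white [ 0.5694 -0.3095] 0.1174 0.0468 103.1 [346. 169.]
side grey [0.7484 0.4659] 0.1322 0.0519 52.6 [198. 438.]
side grey [0.7969 0.1969] 0.0424 0.0388 4.7 [210. 306.]
side grey [ 0.5505 -0.2234] 0.3233 0.1777 103.1 [352. 189.]
[[-9.40116276e-01  3.40853780e-01 -2.96834615e-04]
 [ 3.40853902e-01  9.40115714e-01 -1.03081969e-03]
 [-7.22999041e-05 -1.07026761e-03 -9.99999425e-01]]
```

```bash
cat >> h.py <<'E'
def rot(deg):
    a=np.radians(deg);c,s=np.cos(a),np.sin(a)
    return np.array([[c,s,0],[s,-c,0],[0,0,-1]])
E
python3 - <<'E'
from h import *
views=[("g",.542,.258,.30,115.1),("p",.662,.088,.30,141.7),("t",.548,-.23,.40,103.1)]
pics=[]
for n,x,y,z,a in views:
    robot.move_ptp([x,y,z],rot(a)); c=robot.camera_info("wrist"); f=robot.grab_frame("wrist")
    s=robot.get_state();print(n,s["time"],s["ee_pos"],s["qpos"].round(2) if hasattr(s["qpos"],"round") else s["qpos"])
    R=cv2.Rodrigues(np.array(c["rvec"]))[0];print("cam",(-R.T@c["tvec"]).round(3),R[2].round(2))
    pics.append(f)
    for k,h in(("green",.014),("red",.014),("brass",.014),("white",.004),("grey",.012)):
        for r in rects(f,c,k,h,300): print(n,k,*r)
q=cv2.resize(np.hstack(pics),(800,200))
cv2.imwrite("pics/w1.png",np.vstack([q,cv2.resize(pics[2],(800,400)) ])[:,:,::-1])
E
```

```text
g 1.875 [0.54132305 0.25933991 0.29966138] [-0.76  0.32  0.34  1.6  -0.11  1.24  0.04]
cam [0.51  0.327 0.46 ] [ 0.11 -0.23 -0.97]
g green [0.543  0.2569] 0.055 0.0225 115.7 [326. 209.]
g brass [0.6587 0.0919] 0.0556 0.0358 141.9 [354. 370.]
g brass [0.7793 0.315 ] 0.0961 0.0494 53.4 [540. 252.]
g white [ 0.5298 -0.1121] 0.171 0.0734 25.3 [193. 462.]
g white [0.5043 0.0601] 0.0264 0.0208 127.5 [227. 340.]
g white [0.5624 0.2169] 0.0247 0.0183 115.3 [326. 246.]
g white [0.526  0.2939] 0.0267 0.0196 115.3 [326. 171.]
g white [0.7223 0.5065] 0.0999 0.0975 126.1 [591.  61.]
g grey [0.9075 0.1377] 0.1074 0.0516 34.1 [544. 415.]
g grey [ 0.4715 -0.1055] 0.234 0.1249 22.8 [152. 424.]
p 2.7667 [0.66156462 0.08995149 0.29989412] [-0.41  0.46  0.34  1.41 -0.15  1.3   0.84]
cam [0.604 0.135 0.46 ] [ 0.2  -0.16 -0.97]
p green [0.5471 0.2486] 0.0386 0.0231 114.6 [381.  16.]
p red [0.4801 0.0993] 0.0556 0.0258 127.2 [222.  58.]
p brass [0.6494 0.1035] 0.0277 0.027 52.3 [331. 186.]
p brass [0.7783 0.317 ] 0.096 0.049 53.5 [563. 160.]
p brass [0.6678 0.2108] 0.096 0.0489 22.0 [419. 139.]
p white [ 0
[... 606 characters left out ...]
9  0.62  1.46 -0.17  1.45  0.72]
cam [ 0.532 -0.156  0.56 ] [ 0.06 -0.25 -0.97]
t white [ 0.6515 -0.6402] 0.2637 0.0782 13.4 [324. 460.]
t white [ 0.8452 -0.212 ] 0.1015 0.0592 78.5 [544. 230.]
t white [ 0.9684 -0.2268] 0.244 0.1042 103.4 [618. 272.]
t white [ 0.5621 -0.2886] 0.2133 0.1814 103.3 [307. 243.]
t white [ 0.5453 -0.1338] 0.1446 0.1264 13.2 [344. 105.]
t white [0.8453 0.0012] 0.0346 0.0335 13.3 [600.  68.]
t grey [ 0.6494 -0.5642] 0.2386 0.0321 13.4 [335. 424.]
t grey [ 0.3018 -0.6551] 0.1431 0.0882 6.8 [108. 421.]
t grey [ 0.9508 -0.4804] 0.149 0.0632 16.5 [538. 413.]
t grey [ 0.889  -0.3751] 0.1376 0.0447 143.6 [520. 346.]
t grey [ 0.5541 -0.2002] 0.2876 0.1114 143.4 [319. 164.]
```

View pics/w1.png

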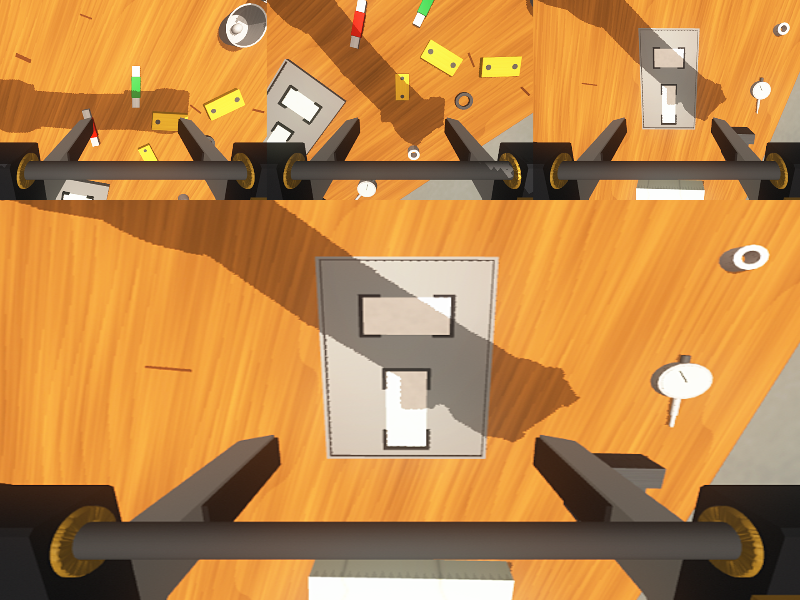

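The wrist view shows the tray corners (picture) at about (316,257), (498,257), (488,459) and (327,459). The grey base is flush with the white floors in the finger gaps, so the fingers can pass through there. Next I pick up the green gauge.

```bash
python3 - <<'E'
from h import *
c=robot.camera_info("wrist")
P=project_plane(c,[(u*.8,(v-200)*1.2) for u,v in((317,257),(498,257),(488,458.5),(327,458.5))],.012)
print(P.round(4).tolist(),P.mean(0))
robot.move_ptp([.662,.088,.30],rot(141.7))
RANGES["brass"]=((18,110,40),(38,255,255))
for n in("wrist","top"):
    c=robot.camera_info(n)
    for r in rects(robot.grab_frame(n),c,"brass",.014,100): print(n,*r)
robot.move_ptp([.5435,.256,.12],rot(115.3))
robot.gripper_to(.06)
print(robot.move_linear([.5435,.256,.0215],.08,threshold=8))
robot.gripper_to(.0)
s=robot.get_state();print(s["time"],s["ee_pos"],s["opening"],s["grasp_force"],s["force"])
robot.move_linear([.5435,.256,.09],.12)
s=robot.get_state();print(s["time"],s["opening"],s["grasp_force"])
c=robot.camera_info("wrist");f=robot.grab_frame("wrist");cv2.imwrite("pics/w2.png",f[:,:,::-1])
for k in("green","white"):
    for r in rects(f,c,k,.0825,300): print(k,*r)
E
```

```text
[[0.4278, -0.0985], [0.6004, -0.0577], [0.6768, -0.3677], [0.4989, -0.41]] [ 0.55096279 -0.23350334]
wrist [1.1802 0.1658] 0.051 0.0079 51.6 [620. 477.]
wrist [1.0663 0.1807] 0.1325 0.0543 158.2 [588. 409.]
wrist [ 0.6611 -0.3285] 0.1326 0.0542 124.5 [ 64. 407.]
wrist [0.6637 0.0875] 0.0693 0.035 142.2 [327. 205.]
wrist [0.7762 0.3146] 0.1032 0.0498 53.4 [562. 154.]
wrist [0.6677 0.2108] 0.0974 0.0501 22.1 [421. 135.]
top [0.7737 0.3135] 0.1 0.051 53.2 [167. 166.]
top [0.8589 0.642 ] 0.056 0.0237 6.6 [  4. 122.]
False
9.3583 [0.54352841 0.25600272 0.02152352] 0.02343104637866127 30.000135898590088 [0.31436153 0.80171142 0.05769073]
10.0833 0.023697065291465366 29.99955028295517
green [0.5427 0.2571] 0.0552 0.0238 115.7 [325. 306.]
white [0.5568 0.2274] 0.0192 0.0087 25.4 [325. 376.]
white [0.4697 0.1894] 0.0146 0.0136 127.5 [113. 369.]
white [0.525  0.2944] 0.0267 0.0196 114.8 [325. 215.]
```

View pics/w2.png

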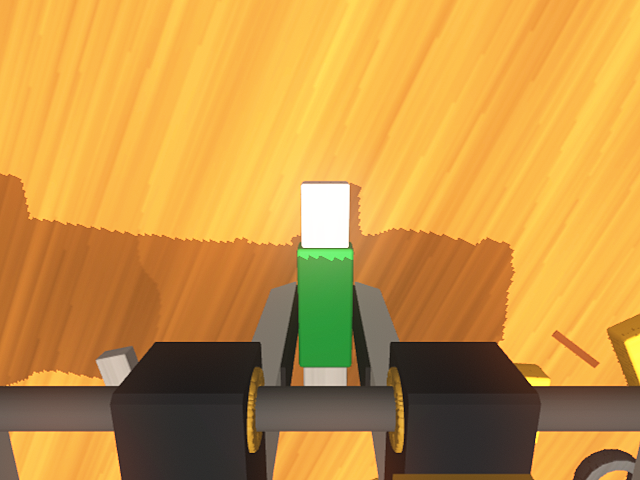

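The gauge is held square and centred: green grip at about (325,306), its near steel end at (325,215). Next I carry it over the long compartment and check before lowering.

```bash
python3 - <<'E'
from h import *
robot.move_linear([.5435,.256,.16],.15)
robot.move_ptp([.5655,-.307,.16],rot(103.1))
robot.move_linear([.5655,-.307,.055],.12)
s=robot.get_state();print(s["time"],s["ee_pos"],s["opening"],s["grasp_force"])
cv2.imwrite("pics/w3.png",robot.grab_frame("wrist")[:,:,::-1])
c=robot.camera_info("wrist")
for d in((-.022,.065),(.022,.065)):
    a=np.radians(13.1);p=np.array([np.cos(a)*d[0]-np.sin(a)*d[1],np.sin(a)*d[0]+np.cos(a)*d[1]])
    print(pix(c,[.5655+p[0],-.306+p[1],.004]))
E
```

```text
13.8 [ 0.56586376 -0.30730368  0.05574217] 0.023698756822693234 29.999579787254333
[280.39541813 151.79525155]
[368.63757106 151.8382723 ]
```

View pics/w3.png

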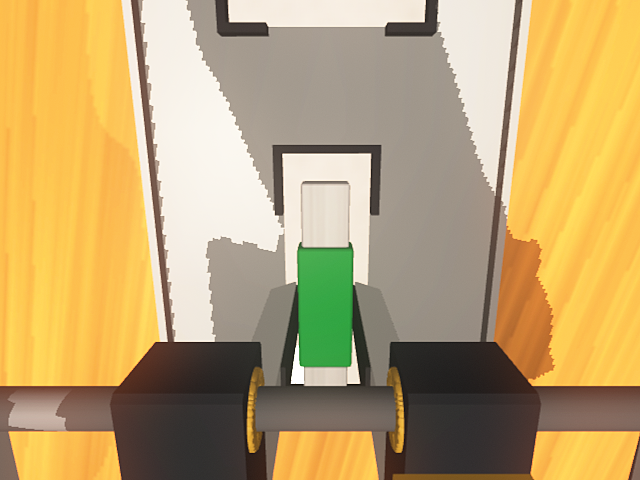

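The compartment's inner corners are at (284,153) and (370,153), within 1–2 mm of the prediction, so I lower the gauge, release it and fetch the plate.

```bash
python3 - <<'E'
from h import *
print(robot.move_linear([.5658,-.3068,.0255],.04,threshold=6))
s=robot.get_state();print(s["time"],s["ee_pos"],s["force"])
robot.gripper_to(.038)
z=s["ee_pos"][2]
robot.move_linear([.5658,-.3068,.12],.12)
robot.move_ptp([.663,.088,.13],rot(142))
robot.gripper_to(.07)
print(robot.move_linear([.663,.088,.0215],.1,threshold=8))
robot.gripper_to(0)
s=robot.get_state();print(s["time"],s["ee_pos"],s["opening"],s["grasp_force"])
robot.move_linear([.663,.088,.16],.15)
s=robot.get_state();print(s["opening"],s["grasp_force"])
c=robot.camera_info("wrist");f=robot.grab_frame("wrist")
RANGES["brass"]=((18,110,40),(38,255,255))
for r in rects(f,c,"brass",.1525,2000): print(*r)
a=[q for q in(13.1,193.1)]
for q in a: print(q,robot.ik([.5315,-.160,.16],rot(q)))
E
```

```text
True
14.5667 [ 0.5654125  -0.30660711  0.02551551] [-1.20581154  1.91049377  9.14984609]
False
20.0083 [0.66306443 0.08804051 0.02157807] 0.035468761679365156 30.000314712524414
0.03556208115105416 29.999334812164307
[0.6621 0.0886] 0.0709 0.0355 142.1 [325. 307.]
[0.6875 0.2169] 0.0287 0.0156 152.8 [618. 173.]
[0.6377 0.1806] 0.055 0.0379 22.1 [478. 132.]
13.1 [-0.57795762  0.62585626  1.11840454  1.87701038 -0.64825487  1.06046889
 -0.53512541]
193.1 [-0.11518489  0.39123139  0.43822668  1.86415741 -0.20325616  0.92996316
  2.2156544 ]
```

```bash
python3 - <<'E'
from h import *
robot.move_ptp([.5318,-.160,.16],rot(193.1))
robot.move_linear([.5318,-.160,.055],.12)
s=robot.get_state();print(s["time"],s["ee_pos"],s["opening"],s["grasp_force"])
cv2.imwrite("pics/w4.png",robot.grab_frame("wrist")[:,:,::-1])
c=robot.camera_info("wrist")
for d in((-.045,.028),(-.045,-.028),(.045,.028),(.045,-.028)):
    a=np.radians(13.1);p=np.array([np.cos(a)*d[0]-np.sin(a)*d[1],np.sin(a)*d[0]+np.cos(a)*d[1]])
    print(pix(c,[.5318+p[0],-.160+p[1],.004]))
E
```

```text
23.3167 [ 0.53222009 -0.16010085  0.05563043] 0.036162684642967194 29.999362528324127
[379.71189082 192.90929705]
[270.09326114 192.84978467]
[374.30583919 351.75081944]
[275.37584192 351.68360991]
```

View pics/w4.png

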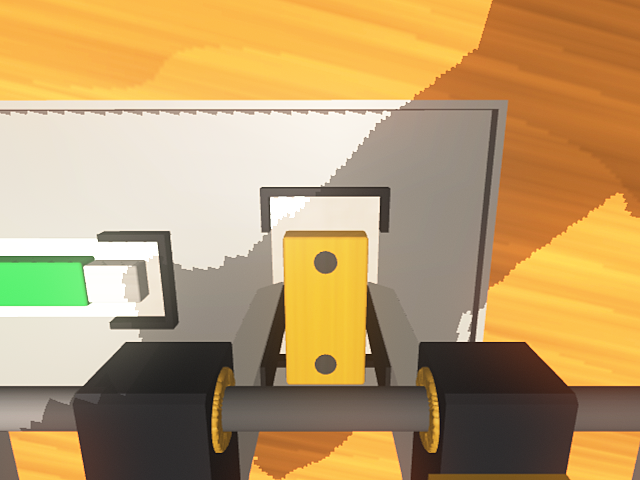

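The compartment's end corners are at (271,195) and (379,195), within 1–2 mm of the prediction, and the plate is centred. The green gauge lies in the long compartment. I lower the plate and release it.

```bash
python3 - <<'E'
from h import *
print(robot.move_linear([.5320,-.160,.0255],.04,threshold=6))
s=robot.get_state();print(s["time"],s["ee_pos"],s["force"])
robot.gripper_to(.050)
robot.move_linear([.5320,-.160,.16],.12)
robot.move_ptp([.5,.1,.3],rot(193.1))
robot.pause(.5)
f=robot.grab_frame("top");cv2.imwrite("pics/t2.png",cv2.resize(f[200:360,230:550,::-1],(800,400),interpolation=cv2.INTER_CUBIC))
c=robot.camera_info("top")
RANGES["brass"]=((18,110,40),(38,255,255))
for k,z in(("green",.018),("brass",.018),("red",.014),("grey",.012)):
    for r in rects(f,c,k,z): print(k,*r)
print(robot.get_state()["time"])
E
```

```text
True
24.0833 [ 0.53158332 -0.15992146  0.02550977] [-2.52714041  0.66000917  8.89448103]
green [ 0.5612 -0.3061] 0.0534 0.022 103.3 [479. 276.]
brass [ 0.5295 -0.1584] 0.0672 0.0342 13.4 [404. 291.]
brass [0.7726 0.3127] 0.099 0.0505 53.5 [167. 166.]
brass [0.8572 0.6399] 0.056 0.0236 6.6 [  4. 123.]
grey [ 0.4919 -0.1684] 0.069 0.0253 103.4 [409. 313.]
grey [ 0.5516 -0.2539] 0.0602 0.0401 13.2 [450. 282.]
grey [ 0.5664 -0.1516] 0.0696 0.0262 102.2 [399. 270.]
grey [0.5733 0.0024] 0.107 0.0214 7.4 [321. 269.]
grey [ 0.5461 -0.2325] 0.3188 0.1771 103.1 [448. 282.]
grey [0.6786 0.6046] 0.0386 0.0323 91.2 [ 15. 210.]
grey [0.7007 0.5973] 0.0803 0.0075 86.3 [ 20. 198.]
grey [0.6442 0.0467] 0.1713 0.0088 12.3 [299. 233.]
grey [ 0.6412 -0.6002] 0.2427 0.0282 11.4 [621. 240.]
grey [0.7137 0.5125] 0.0838 0.069 148.3 [ 65. 194.]
grey [0.7571 0.6011] 0.0865 0.0066 83.9 [ 21. 171.]
grey [0.7924 0.1924] 0.0445 0.0423 2.2 [228. 159.]
grey [ 0.8242 -0.3759] 0.0901 0.0553 11.0 [506. 151.]
grey [ 0.8397 -0.4322] 0.0825 0.0342 11.5 [533. 144.]
grey [ 1.037  -0.0045] 1.3748 0.234 92.0 [311.  47.]
27.5083
```

View pics/t2.png

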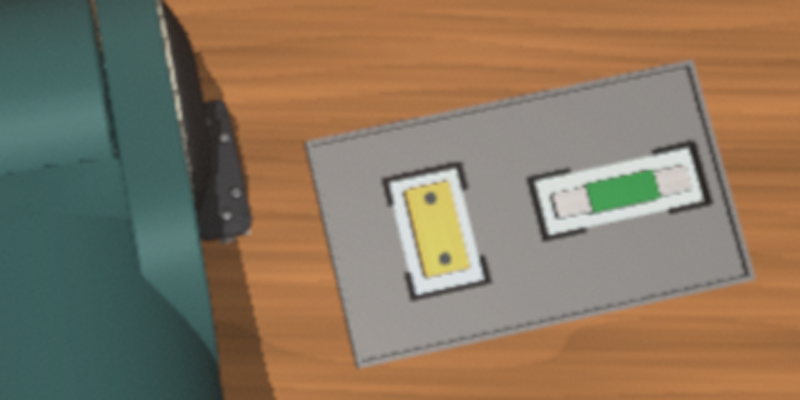

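The plate (436,229) and the green gauge (622,190) lie flat and well centred in their compartments, clear of the ribs. I hand in.

```bash
python3 -c "
from rig import robot
print(robot.sign_off())"
```

```text
the job is handed in; nothing more can be done
None
```

I laid the green gauge and the smallest brass plate flat, centred and lengthwise in their compartments, never went near the red gauge, and handed the job in at about 27.5 s; no verdict was returned.

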